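# Prop up the tablet stand beside the chromatographs

## Robot

A 7-joint arm with a two-finger parallel gripper is mounted at the origin on the work surface. World frame = base frame: x ahead of the robot, y to its left, z up, the work surface at z = 0. Lengths are in m, angles in rad, forces in N, time in s.
With the tool pointing down it reaches from about 0.425 to 0.95 m from the base axis. Payload 4.7 kg.
Tool frame: the origin (TCP) lies midway between the tips of the shut fingers; the grasp point (between the pads) lies 19 mm behind it; z points along the fingers, y is the line along which they close (so a half turn about z gives the same grasp; the last joint's range is limited). The gripper opens to 85 mm and grips with 20 to 120 N. Pads are 22 mm wide; open, the fingers measure 114 mm over their backs; the gripper's body (76 mm by 85 mm) begins 54 mm behind the grasp point. The pads swing forward as they close: fully open they stand 13 mm farther back than shut.
Start: joints at [1.273, 0.469, -0.049, 1.532, 0.024, 1.141, -0.082], TCP at [0.179, -0.651, 0.231] pointing down, gripper open.
Joint ranges: [-2.59, 2.59], [-0.33, 1.99], [-1.39, 1.29], [0.1, 2.45], [-1.04, 4.18], [0.21, 1.99], [-2.66, 2.66]. Speed limits (rad/s): [2.57, 2.57, 3.14, 3.14, 3.14, 3.14, 3.14].

## Interface

Orientations are given as a unit quaternion [x, y, z, w].
In Python, from station import r gives the robot as it stands. Calls block until the motion is done:
- r.move_ptp(position, orientation): joint-space move of the TCP to a pose.
- r.movel(position, rot=None, rate=0.15): straight line of the TCP; rot=None keeps the orientation; rate is the mean speed in m/s.
- r.goto_joints(angles): joint-space move.
- r.move_gripper(opening): finger opening in m; the grip force is fixed at half the most; returns when the fingers have stopped.
- r.pause(seconds).
- r.inverse_kinematics(position, orientation): joint angles nearest the present ones, or None.
- r.get_state(): the state.
- r.get_image(name): name is "side" or "top"; returns the picture (400x640x3 uint8, red, green, blue); there is no depth.
- r.camera_params(name): a dict with "fx", "fy", "cx", "cy" (pixels), "eye" and "attitude" of the camera in the world. Camera axes: x right, y up, looking along -z (the intrinsics and any distortion apply to the point x, -y, -z); pixel columns grow to the right and rows downward; lengths in m; the calibration is good to about 2 mm. A picture is of the moment at which its call begins. camera_params takes no time and is no camera call.
A pose or a line that the arm cannot do raises r.Unreachable and nothing moves.
- r.sign_off(): hands the job in; it is judged then, once.
The state is a dict: "clock": time; "joints": joint angles; "joint_velocities": joint speeds; "joint_efforts": joint torques, N m; "tool_pos": TCP position; "tcp_rot": TCP orientation; "ft_force": force on the tool from outside, world axes, zero at the start; "ft_torque": the same for the moment, N m; "grip_width": finger opening in m; "grip_force": force on a finger pad.
Only numpy, scipy, OpenCV 4.12 (cv2) and the standard library are available. Lean on these libraries where they do the work, as an engineer would, in place of code of your own. Each camera call takes 0.05 s, during which the arm holds its last target. There are 200 camera calls.

## Task

Get the tablet stand with the steel-rod hoop ready for use: swing its folded hoop up and on past upright, until it leans back on its stops and stays there by itself. Leave the solid flap of the other stand folded down.

Things in the scene. Friction and masses are not known exactly. Their poses are not given: they have to be found in the camera images.
- hoop (a joint): Angle of the prop to be raised, a U-shaped hoop of 10 mm steel rod, open in the middle, 120 mm wide, 100 mm from hinge axis to crossbar, about 0.16 kg, on a fixed dark grey base. 0 = folded level, crossbar towards the robot's side; 1.57 = upright; 2.0 = on its stops. It swings freely: let go before upright it falls back to 0, well past upright it falls on to 2.0 and stays.
- hoop_bar (a point): Middle of the hoop's crossbar, on the bar's axis, where to take it; a white rubber sleeve, 14 mm thick and 70 mm long, covers the bar here. Folded, it is 45 mm above the bench and 33 mm above the base plate (plate top at 12 mm, two ledges on its front edge up to 20 mm); hoop upright, 145 mm above the bench. Its y axis lies along the bar.
- hoop_hinge (a point): Middle of the hoop's hinge axis, fixed to the base (170 x 150 mm), 45 mm above the bench. y axis = hinge axis, level; x axis level, away from the folded crossbar, the way the hoop leans when open; z up. At joint angle a the crossbar is at x = -0.1 cos(a), z = +0.1 sin(a) m from here in these axes.
- flap (a joint): Angle of the other stand's prop, to be left alone: the same dark grey base, but a solid steel plate (120 mm wide, 110 mm long, 5 mm thick) with a white rubber strip on its front edge, hinged in the same way. 0 rad = folded down level, as at the start. The two stands swap sides from run to run.
Mind the look-alikes: they are no part of the job. Leave any yellow look-alike of the part that bears flap alone.

How it is judged:
By the outcome, as a careful person would: the job done as asked, in the order asked, and still so for the second after the job is handed in, with the robot touching nothing.
It also fails if it takes over 35 s, if anything falls off the work surface, if the arm or the gripper's body presses on something with over 40 N, if the wrist force passes 120 N, or if a joint passes its speed limit or range.

## Working session

There is one attempt and no reset: what is moved stays moved. The work goes in short steps, each a Python script; the robot and the scene stay as the last script left them, time stands still between calls to the robot, and variables do not carry over. Pictures are saved under pics/ and viewed, at most 10 in all, crops included, and the job is handed in when it is done.

```bash
ls; mkdir -p pics; python3 - <<'E'
from station import r
import cv2
for n in("top","side"):
    cv2.imwrite(f"pics/{n}0.png",r.get_image(n)[:,:,::-1]); print(r.camera_params(n))
print(r.get_state())
E
```

```text
pics
{'fx': 474.8880600289438, 'fy': 474.8880600289438, 'cx': 315.63057083743195, 'cy': 194.16867223831156, 'eye': array([ 0.25953971, -0.02816778,  0.95618764]), 'attitude': array([-0.07919249,  0.08452472,  0.7203729 , -0.68384721])}
{'fx': 383.96407970726307, 'fy': 383.96407970726307, 'cx': 316.8845751649342, 'cy': 193.65458690255755, 'eye': array([0.11801724, 0.42051518, 0.78047779]), 'attitude': array([-0.09395152,  0.29844731,  0.89837969, -0.30824705])}
{'clock': 0.1, 'joints': array([ 1.27309202,  0.4693489 , -0.04861585,  1.53356536,  0.02409102,
        1.14102032, -0.082278  ]), 'joint_velocities': array([ 0.0007005 ,  0.00046591, -0.00191706, -0.00333742,  0.00114081,
        0.00126071, -0.00158238]), 'joint_efforts': array([ 1.35670216e-03, -5.11512280e+01, -4.68512066e-02, -2.38391501e+01,
        1.07732802e-02,  4.30731161e-03, -7.54483921e-06]), 'tool_pos': array([ 0.17915328, -0.65024405,  0.2303783 ]), 'tcp_rot': array([ 9.90976833e-01,  1.34030391e-01, -1.39639002e-04, -8.67216189e-04]), 'ft_force': array([ 0.01901045, -0.1616801 , -0.0133269 ]), 'ft_torque': array([-0.01183221, -0.03943715, -0.03841002]), 'grip_force': 0.0, 'grip_width': 0.08522806196813397}
```

View pics/top0.png

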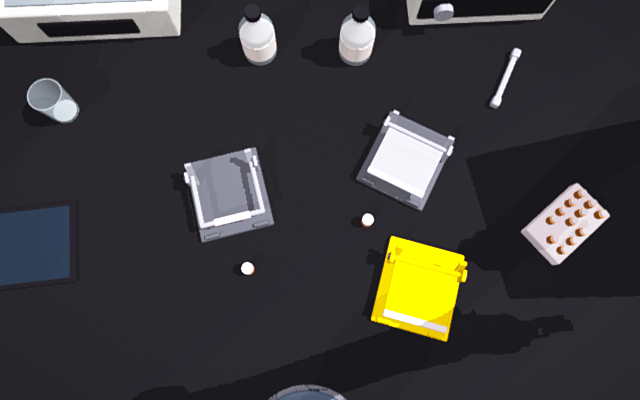

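View pics/side0.png

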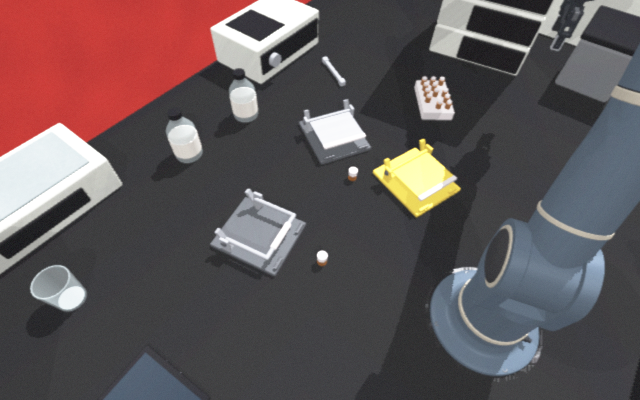

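Three stands appear in the top view: an open rod hoop at about (228,195), a solid plate at (405,160), and a yellow plate at (420,290). The open frame at (228,195), with a white sleeve near (233,217), fits the hoop. I'll confirm it in an enlarged crop.

```bash
cat > h.py <<'E'
import numpy as np
from scipy.spatial.transform import Rotation as R
def ray(c,u,v):
    d=R.from_quat(c["attitude"]).apply([(u-c["cx"])/c["fx"],-(v-c["cy"])/c["fy"],-1]); return np.array(c["eye"]),d
def onz(c,u,v,z):
    e,d=ray(c,u,v); return e+d*(z-e[2])/d[2]
def proj(c,p):
    q=R.from_quat(c["attitude"]).inv().apply(np.array(p)-c["eye"]); return c["cx"]-c["fx"]*q[0]/q[2], c["cy"]+c["fy"]*q[1]/q[2]
E
python3 - <<'E'
import cv2,numpy as np
a=cv2.imread("pics/top0.png")[135:255,170:290]; b=cv2.imread("pics/side0.png")[175:285,200:320]
f=lambda x:cv2.resize(x,(400,500),interpolation=cv2.INTER_CUBIC)
a=cv2.resize(a,(480,480),interpolation=cv2.INTER_CUBIC);
b=cv2.resize(b[:, :80+40],None,fx=2.6,fy=2.6,interpolation=cv2.INTER_CUBIC); b=cv2.copyMakeBorder(b,0,480-b.shape[0],0,0,0)
cv2.imwrite("pics/crop0.png",np.hstack([a,b]))
for n,(u0,u1,v0,v1) in (("top",(170,290,135,255)),("side",(200,320,175,285))):
    im=cv2.imread(f"pics/{n}0.png")[v0:v1,u0:u1]
    for t in (200,225,245):
        m=(im.min(2)>t).astype(np.uint8)
        k,_,s,c=cv2.connectedComponentsWithStats(m)
        print(n,t,[(s[i,4],s[i,:4]+[u0,v0,0,0],(c[i]+[u0,v0]).round(1)) for i in range(1,k) if s[i,4]>8])
E
```

```text
top 200 [(np.int32(20), array([244, 149,   7,   4]), array([247.2, 150.4])), (np.int32(34), array([253, 155,   5,  11]), array([254.7, 160.4])), (np.int32(783), array([191, 161,  74,  67]), array([228.2, 205.4])), (np.int32(18), array([185, 164,   6,   4]), array([187.2, 165.1])), (np.int32(35), array([184, 173,   5,  10]), array([186.2, 177.3]))]
top 225 [(np.int32(10), array([245, 149,   5,   3]), array([247. , 150.1])), (np.int32(28), array([253, 156,   4,  10]), array([254.6, 160.2])), (np.int32(679), array([191, 162,  74,  65]), array([228.4, 206.1])), (np.int32(11), array([185, 164,   5,   3]), array([186.9, 164.8])), (np.int32(30), array([184, 173,   5,  10]), array([186.2, 177.2]))]
top 245 [(np.int32(20), array([253, 156,   4,   9]), array([254.8, 160.2])), (np.int32(96), array([252, 168,  12,  44]), array([257.8, 189.8])), (np.int32(22), array([184, 173,   5,   9]), array([186., 177.])), (np.int32(71), array([192, 177,  11,  46]), array([197. , 200.1])), (np.int32(243), array([205, 211,  46,  15]), array([230.5, 218.2]))]
side 200 [(np.int32(14), array([246, 189,   4,   4]), array([247.5, 190.5])), (np.int32(19), array([254, 192,   8,   4]), array([257.5, 193.6])), (np.int32(582), array([219, 198,  76,  61]), array([266.6, 233.2])), (np.int32(15), array([216, 228,   4,   5]), array([217.5, 230.3])), (np.int32(21), array([317, 251,   3,  10]), array([318.3, 255.4]))]
side 225 [(np.int32(13), array([254, 192,   7,   4]), array([257.2, 193.4])), (np.int32(459), array([220, 198,  75,  60]), array([267.6, 233.7])), (np.int32(18), array([317, 252,   3,   8]), array([318.3, 255.2]))]
side 245 [(np.int32(193), array([266, 214,  28,  43]), array([280.2, 234.9])), (np.int32(9), array([221, 238,   6,   4]), array([223.3, 239.3])), (np.int32(15), array([317, 252,   3,   7]), array([318.3, 254.7]))]
```

View pics/crop0.png

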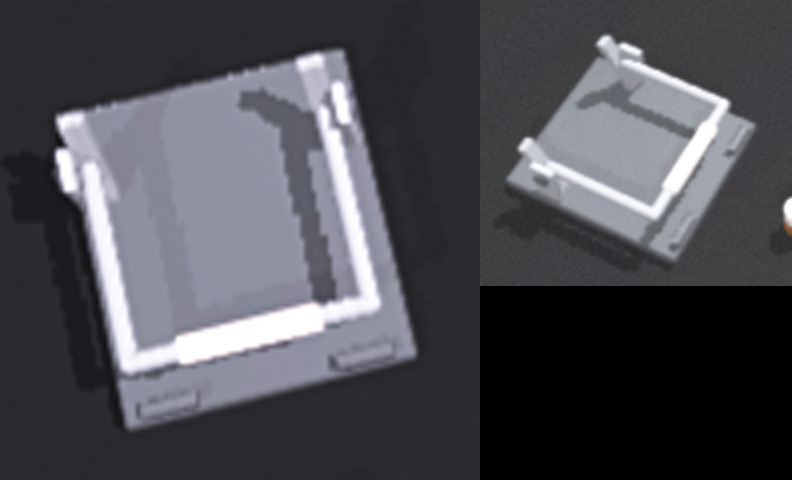

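The crop confirms it: an open rod hoop on a dark grey base, with the sleeve centred at about (232.5,218) in the top view. The frame's front corners are at (202,226) and (264,210), and the hinge knobs at (187,178) and (255,161). The side view agrees, with the sleeve at about (280,235).

```bash
python3 - <<'E'
from station import r
from h import *
c=r.camera_params("top"); s=r.camera_params("side")
P=lambda u,v,z=.047:onz(c,u,v,z)
print("bar top",P(230.5,218.2,.052),P(232.5,218.2,.052),"side",onz(s,280.2,234.9,.050))
e1,d1=ray(c,232,218.2);e2,d2=ray(s,280.2,234.9)
A=np.c_[d1,-d2];t=np.linalg.lstsq(A,e2-e1,rcond=None)[0];print("tri",e1+d1*t[0],e2+d2*t[1])
cl,cr,hl,hr=P(201.75,226.25),P(263.75,210),P(186.7,178),P(255,160.7)
bar=(cl+cr)/2;h=(hl+hr)/2
print(cl,cr,"mid",bar,"hinge",h,"len",np.linalg.norm(bar-h),np.linalg.norm(cl-cr),np.linalg.norm(hl-hr))
for d in (h-bar, np.cross(cl-cr,[0,0,-1]), np.cross(hl-hr,[0,0,-1])): print("yaw",np.arctan2(d[1],d[0]))
E
```

```text
bar top [0.43381852 0.12613166 0.052     ] [0.43361799 0.12227223 0.052     ] side [0.43309045 0.12464297 0.05      ]
tri [0.43445697 0.123923   0.04790379] [0.43404161 0.12374978 0.0477948 ]
[0.42183416 0.18271935 0.047     ] [0.44767879 0.06202071 0.047     ] mid [0.43475647 0.12237003 0.047     ] hinge [0.53469586 0.14478093 0.047     ] len 0.10242133018243153 0.12343462589729799 0.13903639825477657
yaw 0.2205956310669249
yaw -2.9306526926177465
yaw -2.9325985783299924
```

```bash
cat >> h.py <<'E'
YAW=.212; X=np.array([np.cos(YAW),np.sin(YAW),0]); H=np.array([.434,.1235,.045])+.1*X
BAR=lambda a:H+.1*(-np.cos(a)*X+np.sin(a)*np.array([0,0,1]))
def rot(tilt=0,flip=False):   # tool y along hoop x, z down, tilted about the bar
    y=X*(-1 if flip else 1); z=np.array([0,0,-1.]); x=np.cross(y,z)
    b=np.cross([0,0,1],X)
    return (R.from_rotvec(b*tilt)*R.from_matrix(np.c_[x,y,z]))
def tcp(a,tilt=0,back=.016):  # TCP so that bar lies `back` behind it
    return BAR(a)+back*rot(tilt).apply([0,0,1])
E
python3 - <<'E'
from station import r
from h import *
import cv2
for f in(False,True):
    q=rot(0,f).as_quat()
    for a in (0,1,1.57,1.95):
        j=r.inverse_kinematics(tcp(a),q); print(f,a,None if j is None else j.round(2))
    j=r.inverse_kinematics(tcp(0)+[0,0,.1],q);print(j)
E
```

```text
False 0 [ 0.41  0.64 -1.    2.18  0.82  0.76 -0.93]
False 1 [ 0.54  0.64 -1.2   2.02  0.73  1.   -0.82]
False 1.57 [ 0.45  0.65 -1.11  1.89  0.68  1.04 -0.73]
False 1.95 [ 0.38  0.67 -1.01  1.81  0.66  1.04 -0.68]
[ 0.57023901  0.49711806 -1.17718225  2.10707185  0.58697067  0.91937079
 -0.73052915]
True 0 [ 0.52  0.77 -1.18  2.18  0.97  0.89  2.08]
True 1 [ 0.52  0.62 -1.17  2.02  0.71  0.98  2.34]
True 1.57 [ 0.49  0.69 -1.18  1.89  0.73  1.08  2.36]
True 1.95 [ 0.46  0.77 -1.18  1.81  0.79  1.13  2.35]
[ 0.56450569  0.49124641 -1.16735599  2.10727106  0.57929477  0.9149328
  2.41856139]
```

```bash
python3 - <<'E'
from station import r
from h import *
import cv2
r.move_ptp(tcp(0)+[0,0,.2],rot().as_quat())
r.movel(tcp(0)+[0,0,.06],rate=.2)
s=r.get_state();print(s["clock"],s["tool_pos"],tcp(0),s["joints"].round(2),s["ft_force"])
a=r.get_image("side")[130:290,170:370,::-1]; b=r.get_image("top")[130:290,150:350,::-1]
cv2.imwrite("pics/hov.png",np.vstack([cv2.resize(x,None,fx=1.8,fy=1.8,interpolation=cv2.INTER_CUBIC) for x in(a,b)]))
E
```

```text
3.8167 [0.43470041 0.12397682 0.08971416] [0.434  0.1235 0.029 ] [ 0.39  0.47 -0.93  2.15  0.54  0.78 -0.68] [0.54362506 0.26396028 0.23515044]
```

View pics/hov.png

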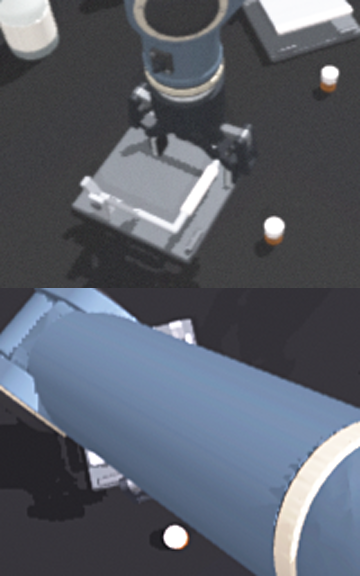

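The upper (side) half shows the open fingers at about (157,150) and (230,180), on either side of the sleeve at (197,200). The arm hides the hoop from the top camera. Next I go down and grip.

```bash
python3 - <<'E'
from station import r
from h import *
import cv2
r.movel(tcp(0),rate=.08)
s=r.get_state();print(s["clock"],s["tool_pos"],s["ft_force"])
r.move_gripper(0.0)
s=r.get_state();print(s["clock"],s["tool_pos"],s["ft_force"],s["grip_width"],s["grip_force"])
a=r.get_image("side")[130:290,170:370,::-1]
cv2.imwrite("pics/grip.png",cv2.resize(a,None,fx=3,fy=3,interpolation=cv2.INTER_CUBIC))
E
```

```text
4.8167 [0.43425804 0.12374782 0.02927631] [ 0.42732621 -0.49021249  0.3883034 ]
5.4833 [0.4345196  0.12357406 0.02928479] [ 0.69258012 -0.31179566  2.29088914] 0.012420777411053747 58.42652142047882
```

View pics/grip.png

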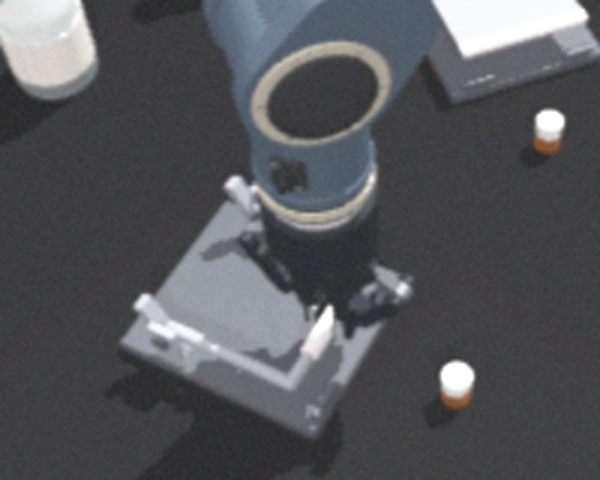

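The fingers hold the sleeve (about (320,335) in this crop) at a width of 12.4 mm with almost no side load. Now I swing it along the arc.

```bash
python3 - <<'E'
from station import r
from h import *
import cv2
for a in np.linspace(0,1.92,13)[1:]:
    r.movel(tcp(a),rate=.05)
    s=r.get_state();print(round(a,2),s["clock"],s["ft_force"].round(1),round(s["grip_width"],4),(s["tool_pos"]-tcp(a)).round(4))
    if np.linalg.norm(s["ft_force"])>35 or s["grip_width"]<.008: print("STOP");break
a=r.get_image("side")[130:290,170:370,::-1]
cv2.imwrite("pics/swing.png",cv2.resize(a,None,fx=3,fy=3,interpolation=cv2.INTER_CUBIC))
E
```

```text
0.16 6.0 [ 2.3  0.6 -1.5] 0.0117 [0.0004 0.     0.0003]
0.32 6.4667 [ 1.7  0.4 -1.7] 0.0119 [-0.0001 -0.0001  0.0002]
0.48 6.9333 [-3.5 -1.7 -0.6] 0.012 [-0.001  -0.0004  0.    ]
0.64 7.4 [-7.5 -1.8  2.8] 0.0116 [-0.0023 -0.0007 -0.    ]
0.8 7.8667 [-11.6  -2.9   6.6] 0.0118 [-0.0042 -0.0013 -0.0003]
0.96 8.3333 [-17.8  -5.4  14.2] 0.0117 [-0.0068 -0.002  -0.0004]
1.12 8.8 [-21.1  -8.8  29.8] 0.0117 [-0.0055 -0.0018  0.0019]
STOP
```

View pics/swing.png

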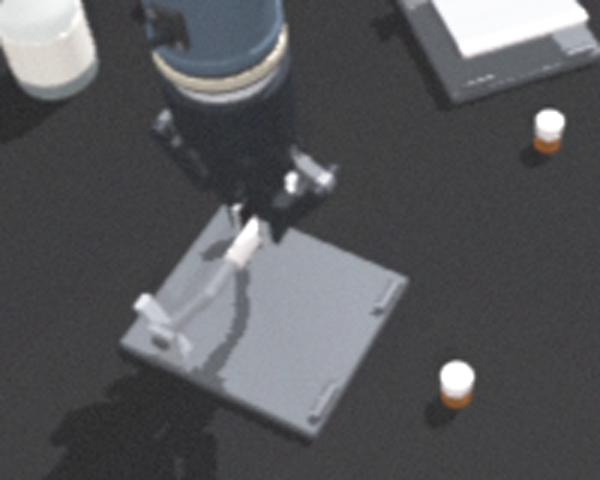

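The force ran up and pushes outward along the hoop's radius. The picture shows the hoop partly up, with the sleeve at about (243,243) in the crop, which is (251,211) in the full image. I'll check where the bar really is in the grip.

```bash
python3 - <<'E'
from station import r
from h import *
s=r.get_state();print(s["clock"],s["ft_force"],s["ft_torque"],s["tool_pos"],s["joints"].round(3),s["grip_force"])
Rr=R.from_quat(s["tcp_rot"]);print("rot err in world",(Rr*rot().inv()).as_rotvec(), "tool z",Rr.apply([0,0,1]))
print("cmd joints",r.inverse_kinematics(tcp(1.12),rot().as_quat()))
g=s["tool_pos"]; d=g-H; print("tcp in hoop axes",d@X,d@np.cross([0,0,1],X),d[2], "bar cmd",-.1*np.cos(1.12),.1*np.sin(1.12))
c=r.camera_params("side")
for a in np.arange(.8,1.7,.1): print(round(a,1),np.round(proj(c,BAR(a)),1), np.round(proj(c,BAR(a)+.035*np.array([-X[1],X[0],0])),1))
E
```

```text
8.85 [-20.85199513 -10.02371582  29.88035009] [-1.99412929  5.02723333 -0.24575   ] [0.48367633 0.13361189 0.12089516] [ 0.377  0.499 -0.938  2.003  0.514  0.911 -0.626] 60.94399273395538
rot err in world [-0.00974972  0.01151468 -0.00030055] tool z [-0.01151571 -0.00974762 -0.99988618]
cmd joints [ 0.37578734  0.50312071 -0.93428882  2.00127983  0.52041652  0.89432801
 -0.626686  ]
tcp in hoop axes -0.04930811923415007 -0.0005671701349111502 0.07589516193106356 bar cmd -0.04356824462767121 0.09001004421765052
0.8 [265.4 212.3] [256.7 225.3]
0.9 [261.9 209.2] [253.1 222.2]
1.0 [258.2 206.2] [249.2 219.1]
1.1 [254.2 203.3] [245.2 216.2]
1.2 [250.2 200.6] [241.  213.4]
1.3 [246. 198.] [236.7 210.8]
1.4 [241.7 195.7] [232.4 208.4]
1.5 [237.5 193.6] [228.1 206.2]
1.6 [233.4 191.8] [223.8 204.4]
```

The bar rolled about 5 mm towards the fingertips as it turned in the pads, so the tool now sits too low on the arc. I'll raise the tool to match and tilt it with the hoop from here, so the bar rolls no further.

```bash
python3 - <<'E'
from station import r
from h import *
for a in np.arange(1.06,1.95,.1):
    t=a-1.06
    j=r.inverse_kinematics(tcp(a,t,.011),rot(t).as_quat()); print(round(a,2),None if j is None else j.round(2))
r.movel(tcp(1.06,0,.011),rate=.03)
s=r.get_state();print(s["clock"],s["ft_force"].round(1),(s["tool_pos"]-tcp(1.06,0,.011)).round(4),s["grip_width"])
E
```

```text
1.06 [ 0.38  0.49 -0.94  2.01  0.51  0.89 -0.62]
1.16 [ 0.36  0.55 -0.93  1.92  0.48  1.03 -0.59]
1.26 [ 0.33  0.61 -0.92  1.84  0.45  1.16 -0.56]
1.36 [ 0.29  0.67 -0.9   1.75  0.42  1.28 -0.55]
1.46 [ 0.26  0.73 -0.88  1.66  0.4   1.4  -0.53]
1.56 [ 0.22  0.79 -0.86  1.58  0.38  1.52 -0.52]
1.66 [ 0.19  0.85 -0.84  1.49  0.36  1.63 -0.51]
1.76 [ 0.15  0.91 -0.82  1.4   0.34  1.74 -0.51]
1.86 [ 0.12  0.97 -0.8   1.32  0.32  1.84 -0.5 ]
9.1917 [-4.1 -2.2 -2.1] [-0.0006 -0.0007 -0.0002] 0.011501416799280068
```

```bash
python3 - <<'E'
from station import r
from h import *
import cv2
for a in np.arange(1.06,1.87,.1)[1:]:
    t=a-1.06
    r.movel(tcp(a,t,.011),rot(t).as_quat(),rate=.025)
    s=r.get_state();print(round(a,2),s["clock"],s["ft_force"].round(1),round(s["grip_width"],4),(s["tool_pos"]-tcp(a,t,.011)).round(4))
    if np.linalg.norm(s["ft_force"])>30: print("STOP");break
a=r.get_image("side")[110:270,170:370,::-1]
cv2.imwrite("pics/swing2.png",cv2.resize(a,None,fx=3,fy=3,interpolation=cv2.INTER_CUBIC))
E
```

```text
1.16 9.7 [-4.4 -3.3  1.9] 0.0114 [-0.0002 -0.0007  0.0002]
1.26 10.2083 [-4.8 -5.5  1.6] 0.0119 [-0.     -0.0007  0.0003]
1.36 10.7167 [-4.7 -4.3  2.3] 0.0115 [ 0.0002 -0.0008  0.0004]
1.46 11.225 [-4.  -4.4  2.3] 0.0117 [ 0.0005 -0.0009  0.0005]
1.56 11.7333 [-3.7 -4.4  2.7] 0.0116 [ 0.0007 -0.001   0.0005]
1.66 12.2417 [-3.9 -4.7  2.7] 0.0116 [ 0.0008 -0.0011  0.0005]
1.76 12.75 [-3.5 -4.7  3. ] 0.0117 [ 0.0009 -0.0011  0.0005]
1.86 13.2583 [-3.3 -5.5  3.8] 0.0118 [ 0.001  -0.0012  0.0005]
```

View pics/swing2.png

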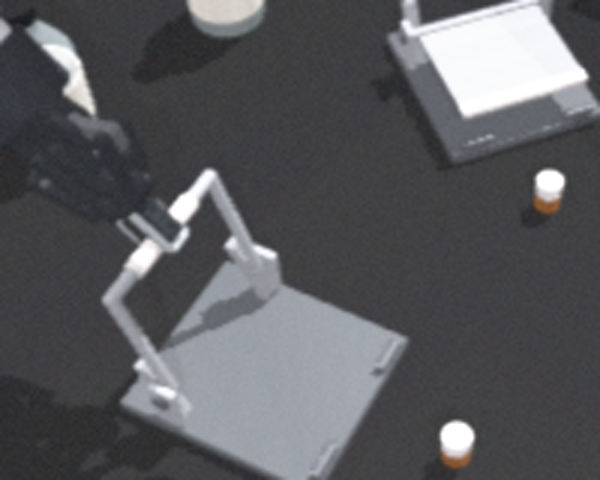

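The hoop is past upright, with the sleeve held at about (155,230) in the crop. The solid flap at (510,60) is still folded. Before backing out, I'll check how much room there is to the bottle behind the gripper.

```bash
python3 - <<'E'
from station import r
from h import *
c=r.camera_params("top");s=r.camera_params("side")
print("bottle base/side",onz(s,187,155,0),onz(s,245,118,0))
e1,d1=ray(c,252,11);e2,d2=ray(s,175,118);t=np.linalg.lstsq(np.c_[d1,-d2],e2-e1,rcond=None)[0];print("cap",e1+d1*t[0],e2+d2*t[1])
st=r.get_state();g=st["tool_pos"];z=R.from_quat(st["tcp_rot"]).apply([0,0,1])
for k in(0,.073,.13,.2): print(k,g-k*z)
E
```

```text
bottle base/side [0.81665289 0.07105208 0.        ] [ 0.79582462 -0.13219639  0.        ]
cap [0.83206643 0.066289   0.12800769] [0.82455103 0.06192966 0.12231504]
0 [0.55294523 0.14762694 0.13368789]
0.073 [0.60413841 0.15874537 0.18452723]
0.13 [0.64411116 0.16742689 0.22422371]
0.2 [0.69320052 0.1780884  0.27297376]
```

The bottle is about 0.2 m away and lower than the gripper, so there is room. I'll release and back off.

```bash
python3 - <<'E'
from station import r
from h import *
import cv2
r.move_gripper(.06); r.pause(.5)
st=r.get_state();g=np.array(st["tool_pos"]);z=R.from_quat(st["tcp_rot"]).apply([0,0,1]);print(st["clock"],st["ft_force"],st["grip_width"])
g=g-.06*z; r.movel(g,rate=.08)
g=g+[0,0,.12]; r.movel(g,rate=.12)
r.pause(.3)
st=r.get_state();print(st["clock"],st["ft_force"])
cv2.imwrite("pics/end.png",r.get_image("side")[:300,100:500,::-1].repeat(2,0).repeat(2,1))
E
```

```text
14.325 [ 0.50349225 -0.36918984 -0.19891192] 0.05994779869262209Traceback (most recent call last):
  File "<stdin>", line 7, in <module>
station.Unreachable: the arm cannot follow that straight line within its joint ranges
```

```bash
python3 - <<'E'
from station import r
import numpy as np, cv2
g=np.array(r.get_state()["tool_pos"])
for d in ([0,0,.08],[0,0,.05],[0,0,.02]):
    try: r.movel(g+d,rate=.1); print(d); break
    except r.Unreachable: pass
r.pause(.5)
st=r.get_state();print(st["clock"],st["tool_pos"],st["ft_force"])
cv2.imwrite("pics/end.png",r.get_image("side")[:300,100:500,::-1].repeat(2,0).repeat(2,1))
E
```

```text
[0, 0, 0.05]
16.4417 [0.59368895 0.15771418 0.22447842] [-0.4281323  -0.07809224  0.26063059]
```

View pics/end.png

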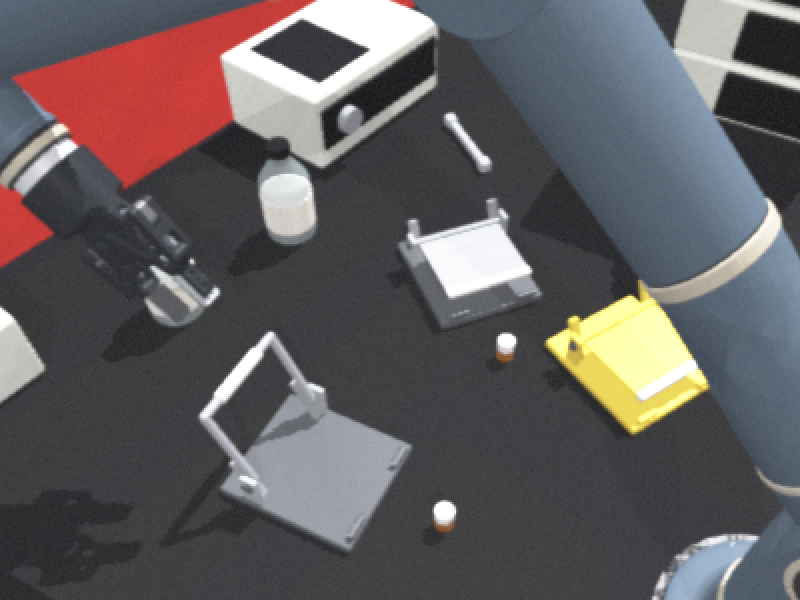

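The hoop leans back on its stops, with its bar at about (240,372), and the gripper is clear of it at (160,260). The white flap at (475,255) and the yellow look-alike at (640,350) are still folded.

```bash
python3 -c "
from station import r
print(r.sign_off())"
```

```text
the job is handed in; nothing more can be done
None
```

The hoop is up past upright and leaning on its stops by itself, the solid flap and the yellow look-alike are still folded down, and the job was handed in at about 16.5 s on the robot's clock.

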